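Run a fingertip along the rack to shut the vial lids

TASK

Shut the four hinged lids on the vials in the rack, one after the other from the robot's right-hand end of the row to the left, by running the closed fingertips lightly along the row so that each lid folds over and ends flat on its rim. Only touch: do not pinch or lift anything, do not press hard, leave the rack standing where it is and do not disturb the bottle, tip box and slide mailer around it. Finish with the hand clear.

Things in the scene. Friction and masses are not known exactly. Their poses are not given: they have to be found in the camera images.
- rack: Loose steel rack, 70 x 220 mm, 1 to 1.6 kg, on rubber feet, deck 48 mm high. Four identical clear vials (26 mm diameter, white collars of 30 mm) are fixed in it in a straight row 46 mm apart, rims 70 mm above the bench. Origin: on the bench under its middle. y runs along the row from the first vial to the fourth (to the robot's left within 26 degrees), z up.
- row_start (a point): Fixed point on the rack's mid-line, 74.5 mm above the bench (the height of the flat tops of shut lids), straight above the hinge of the first lid: the start of the row. The four hinges lie 0, 46, 92 and 138 mm from here along the row.
- row_end (a point): Fixed point on the rack's mid-line, 74.5 mm above the bench, straight above the tab end of the fourth lid when shut; 174 mm from row_start: the end of the row.
- lid1 (a joint): Hinge of the first (right-hand end of the row) vial's lid, in rad: 0 = shut flat on the rim, about 1.57 = standing straight up, 1.9 = its stop. Stiff hinge (0.004 N m): a lid stays at any angle it is left, no spring, no click; starts open at 1.2 to 1.65 rad. It sits on the row_start side of the vial, 4 mm below the shut lid's top, so it shuts towards row_end.
- lid1_tab (a point): Middle of the tab end of the first (right-hand end of the row) lid, on its outer face (uppermost when shut); moves with the lid. Shut, it is 74.5 mm above the bench. The lid is a white plastic disc 31 mm across, 4 mm thick, 36 mm from hinge to tab end.
- lid2 (a joint): Hinge of the second vial's lid, in rad: 0 = shut flat on the rim, about 1.57 = standing straight up, 1.9 = its stop. As the first lid.
- lid2_tab (a point): Middle of the tab end of the second lid, on its outer face (uppermost when shut); moves with the lid. Shut, it is 74.5 mm above the bench. The lid is a white plastic disc 31 mm across, 4 mm thick, 36 mm from hinge to tab end.
- lid3 (a joint): Hinge of the third vial's lid, in rad: 0 = shut flat on the rim, about 1.57 = standing straight up, 1.9 = its stop. As the first lid.
- lid3_tab (a point): Middle of the tab end of the third lid, on its outer face (uppermost when shut); moves with the lid. Shut, it is 74.5 mm above the bench. The lid is a white plastic disc 31 mm across, 4 mm thick, 36 mm from hinge to tab end.
- lid4 (a joint): Hinge of the fourth (left-hand end of the row) vial's lid, in rad: 0 = shut flat on the rim, about 1.57 = standing straight up, 1.9 = its stop. As the first lid.
- lid4_tab (a point): Middle of the tab end of the fourth (left-hand end of the row) lid, on its outer face (uppermost when shut); moves with the lid. Shut, it is 74.5 mm above the bench. The lid is a white plastic disc 31 mm across, 4 mm thick, 36 mm from hinge to tab end.
- bottle: Bystander: capped amber bottle, 54 mm diameter, 105 mm tall, beyond the rack. Origin: centre of its underside.
- tipbox: Bystander: closed pipette-tip box with a blue lid, 82 x 117 x 56 mm, beyond the rack. Origin: centre of its underside.
- mailer: Bystander: white slide mailer lying flat, 34 x 84 x 16 mm, on the robot's side of the rack. Origin: centre of its underside.
Things that resemble listed ones, but are neither listed nor needed, are in the scene too. What is meant by the rack is not blue, brown or green, and is the larger of those in its own colour.

How it is judged:
On the way, in this order (a step that is already met when the one before it is completed fails the run):
1. the first (right-hand end of the row) lid is shut flat on its rim (value of joint lid1 below 0.1 rad), for 0.1 s.
2. the second lid is shut flat on its rim (value of joint lid2 below 0.1 rad), for 0.1 s.
3. the third lid is shut flat on its rim (value of joint lid3 below 0.1 rad), for 0.1 s.
4. the fourth (left-hand end of the row) lid is shut flat on its rim (value of joint lid4 below 0.1 rad), for 0.1 s.
At the end, for the whole second after the job is handed in: All four lids are within 0.1 rad of shut (tab end within about 3.5 mm of flat), the rack stands level and at rest with neither its middle nor the ends of its row more than 20 mm from where they began, and the bottle, tip box and mailer are upright within 15 mm of where they began (value of joint each of lid1, lid2, lid3, lid4 below 0.1 rad and distance of each of rack, row_start, row_end from where it was at the start of the episode below 0.02 m and angle between rack's own z axis and vertical below 0.05 rad and linear speed of rack below 0.02 m/s and distance of each of bottle, tipbox, mailer from where it was at the start of the episode below 0.015 m and angle between each of bottle, tipbox, mailer's own z axis and vertical below 0.1 rad); the robot touches nothing.
It fails at once if the rack is lifted (8 mm) or tipped (0.15 rad) (height (world z) of rack above 0.008 m or angle between rack's own z axis and vertical above 0.15 rad).
It fails at once if the rack is shoved more than 20 mm (not (distance of each of rack, row_start, row_end from where it was at the start of the episode below 0.02 m)).
It fails at once if the rack, vials or lids are pressed hard (over 35 N) (contact force between any of the fingers, the arm and rack above 35 N).
It fails at once if a bystander is moved more than 15 mm, lifted or knocked over (distance of any of bottle, tipbox, mailer from where it was at the start of the episode above 0.015 m or angle between any of bottle, tipbox, mailer's own z axis and vertical above 0.3 rad).
It also fails if it takes over 45 s, if anything falls off the work surface, if the arm or the gripper's body presses on something with over 40 N, if the wrist force passes 120 N, or if a joint passes its speed limit or range.

ROBOT

A 7-joint arm with a two-finger parallel gripper is mounted at the origin on the work surface. World frame = base frame: x ahead of the robot, y to its left, z up, the work surface at z = 0. Lengths are in m, angles in rad, forces in N, time in s.
With the tool pointing down it reaches from about 0.425 to 0.8 m from the base axis. Payload 8.3 kg.
Tool frame: the origin (TCP) lies midway between the tips of the shut fingers; the grasp point (between the pads) lies 19 mm behind it; z points along the fingers, y is the line along which they close (so a half turn about z gives the same grasp; the last joint's range is limited). The gripper opens to 85 mm and grips with 20 to 120 N. Pads are 22 mm wide; open, the fingers measure 114 mm over their backs; the gripper's body (76 mm by 85 mm) begins 54 mm behind the grasp point. The pads swing forward as they close: fully open they stand 13 mm farther back than shut.
Start: joints at [-0.063, 0.383, 0.016, 1.37, -0.006, 1.388, -0.046], TCP at [0.625, 0, 0.231] pointing down, gripper open.
Joint ranges: [-2.95, 2.95], [-0.25, 2.06], [-1.52, 1.56], [0.18, 2.33], [-1.44, 4.58], [0.02, 2.06], [-3.01, 3.01]. Speed limits (rad/s): [2.39, 2.39, 3.01, 3.01, 3.14, 3.14, 3.14].

INTERFACE

Orientations are given as a unit quaternion [w, x, y, z].
In Python, from station import bot gives the robot as it stands.
- The arm moves only by the tool play_rows, never from a script. Its argument "moves" is a list of rows, each a list of 2 entries, a list of its own where there are three numbers: the shift along the tool's x, y, z in mm, then the turn, a rotation vector about the tool's x, y, z in rad. In form: [[[dx, dy, dz], [rx, ry, rz]], ...]. A call has exactly 8 rows; each row shifts and turns the commanded pose from where the row before left it, along the tool's axes as they then stand; what a row does not reach is not made up. A row lasts 1/12 s, in which the tool goes at most 41.7 mm and 7.16 degrees, less where a joint would pass 70% of its speed; a pose out of reach is approached as far as the arm can. A call is refused whole if a number of a shift passes 41.7 or a number of a turn 0.125, either way. A call with a gripper value outside its range is refused whole. "gripper" is the opening, from -1 (shut) to 1 (fully open), set as the call begins (left out, the last holds). The fingers move at their own pace and stop on an object; "newtons" is the grip in N (left out, the last holds). Time passes only in rows, so rows that do not move let the fingers close, or fill a call up. It gives the time, the measured TCP pose, the force, the opening and the grip force at its end, in the units of the state.
- bot.get_obs(): the state, without advancing time (a new reading comes with each control period).
- bot.capture(name): name is "scene" or "side" or "wrist"; returns a dict with "img" (400x640x3 uint8, red, green, blue), "mtx" (3x3 intrinsics, pixels), "view" (4x4, takes a point from world to camera coordinates). Camera axes: x right, y down, z forward; pixel columns grow to the right and rows downward; lengths in m; the calibration is good to about 2 mm. A picture is of the moment at which its call begins. There is no depth.
- bot.job_done(): hands the job in; it is judged then, once.
Trained networks look in a picture, given as the dict that the camera call returned (one of the last four; its "shot" number tells which), for a name from the list of things; names that differ only in an ending like _2 or _b are one class to them, and where a whole thing is asked for, a point or a joint stands for the part that bears it (a point fixed in the world has none). Each returns a list of dicts, best first, with "p" (0 to 1); they miss things now and then, are a little off and sometimes report something else, mostly with a low value. They report only what shows in the picture. A call takes as long as a camera call. They do not tell look-alikes from the thing itself.
- bot.boxes_of(label, picture): "centre" ([x, y, z] in m, in world coordinates, good to about 4 mm: the middle of the surface that is visible of it).
- bot.place_of(label, picture): "centre" ([x, y, z] in m, in world coordinates, good to about 4 mm: a listed point, or the origin of a listed thing).
The state is a dict: "time_s": time; "q": joint angles; "qvel": joint speeds; "effort": joint torques, N m; "tool_pos": TCP position; "eef_rot": TCP orientation; "contact_force": force on the tool from outside, world axes, zero at the start; "moment": the same for the moment, N m; "width": opening from 0.0 (shut) to 1.0 (fully open); "grasp_force": force on a finger pad.
Only numpy, scipy, OpenCV 4.12 (cv2) and the standard library are available. Lean on these libraries where they do the work, as an engineer would, in place of code of your own. Each camera call takes 0.05 s, during which the arm holds its last target. There are 200 camera calls.

## Working session

There is one attempt and no reset: what is moved stays moved. The work goes in short steps, Python scripts to look and compute and a tool call to move; the robot and the scene stay as the last step left them, time stands still between calls to the robot, and variables do not carry over. Pictures are saved under pics/ and viewed, at most 10 in all, crops included, and the job is handed in when it is done.

Besides the shell and the picture viewer there is one more tool, called after "Call:" by a JSON object that holds its "fn" and its "kwargs", one argument or row to a line. play_rows: Moves the arm, as the interface text tells. Its arguments: {"type":"object","properties":{"moves":{"type":"array","items":{"type":"array"}},"gripper":{"type":"number"},"newtons":{"type":"number"}},"required":["moves"]}

```bash
mkdir -p pics; python3 - <<'E'
from station import bot
import cv2, numpy as np
o=bot.get_obs(); print(o['tool_pos'],o['eef_rot'],o['contact_force'],o['width'])
ims=[]
for n in ['scene','side']:
    c=bot.capture(n); ims.append(c['img'])
    for l in ['rack','row_start','row_end','lid1_tab','lid2_tab','lid3_tab','lid4_tab','bottle','tipbox','mailer']:
        for d in bot.place_of(l,c)[:4]:
            p=c['view']@np.r_[d['centre'],1]; u=c['mtx']@p[:3]
            print(n,l,round(d['p'],2),np.round(d['centre'],3),np.round(u[:2]/u[2]).astype(int))
    cv2.imwrite(f'pics/{n}0.png',c['img'][:,:,::-1])
E
```

```text
[6.24483287e-01 1.61892182e-05 2.30267382e-01] [-6.72830452e-04  7.07080001e-01  7.07132870e-01 -7.23182760e-04] [ 1.02891535 -0.17171714 -0.30844411] 1.0010071036196326
scene rack 0.94 [ 0.547 -0.239 -0.001] [209 244]
scene rack 0.81 [ 0.357 -0.186  0.001] [222 184]
scene rack 0.8 [ 0.68   0.369 -0.001] [437 247]
scene rack 0.67 [0.548 0.011 0.004] [299 228]
scene row_start 0.95 [0.224 0.194 0.072] [339 115]
scene row_start 0.85 [ 0.574 -0.065  0.076] [272 228]
scene row_start 0.78 [0.594 0.368 0.076] [433 206]
scene row_start 0.7 [ 0.295 -0.199  0.053] [212 157]
scene row_end 0.77 [0.768 0.365 0.079] [454 264]
scene row_end 0.73 [ 0.415 -0.172  0.054] [226 189]
scene row_end 0.59 [0.503 0.094 0.078] [326 195]
scene row_end 0.57 [0.392 0.126 0.073] [329 162]
scene lid1_tab 0.64 [0.628 0.37  0.074] [437 217]
scene lid1_tab 0.61 [0.259 0.179 0.077] [336 123]
scene lid1_tab 0.48 [ 0.584 -0.232  0.055] [209 247]
scene lid1_tab 0.46 [ 0.32  -0.19   0.058] [216 162]
scene lid2_tab 0.74 [ 0.458 -0.049 -0.001] [273 205]
scene lid2_tab 0.66 [0.3   0.162 0.072] [334 135]
scene lid2_tab 0.43 [
[... 1491 characters left out ...]

side lid2_tab 0.6 [ 0.55  -0.016  0.105] [302 185]
side lid2_tab 0.49 [ 0.552 -0.242  0.052] [312 158]
side lid2_tab 0.48 [ 0.355 -0.184  0.051] [383 172]
side lid3_tab 0.69 [0.718 0.367 0.073] [171 322]
side lid3_tab 0.66 [0.537 0.023 0.106] [306 194]
side lid3_tab 0.61 [ 0.383 -0.181  0.055] [373 171]
side lid3_tab 0.47 [0.35  0.142 0.077] [394 243]
side lid4_tab 0.65 [0.52  0.06  0.107] [312 203]
side lid4_tab 0.52 [0.769 0.363 0.073] [141 318]
side lid4_tab 0.51 [0.387 0.131 0.072] [374 240]
side lid4_tab 0.37 [ 0.487 -0.246  0.054] [335 158]
side bottle 0.78 [ 0.679 -0.027  0.   ] [252 216]
side tipbox 0.82 [0.633 0.142 0.001] [256 263]
side mailer 0.74 [ 0.45  -0.046 -0.002] [345 216]
```

View pics/scene0.png

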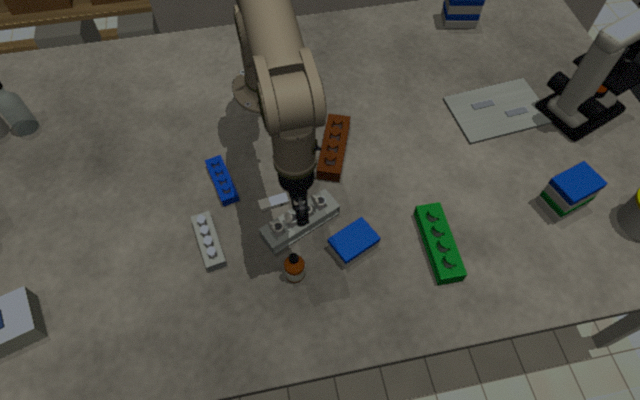

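View pics/side0.png

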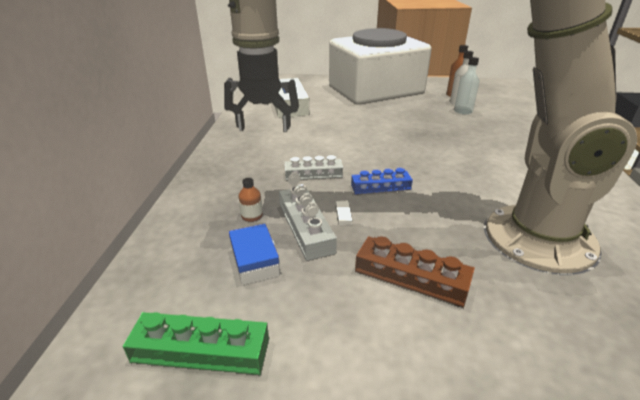

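The scene view shows the grey rack partly hidden under the gripper at about (300,222). The mailer is in front of it at (275,202), the bottle at (295,268) and the tip box at (354,241). The blue, brown, green and small white racks are the look-alikes. The side view shows the grey rack at (307,222) with its lids standing open. I'll move the hand to the start side, shut the fingers and measure again.

Call:
{"fn": "play_rows", "kwargs": {
  "moves": [
    [[-30, -6, 0], [0, 0, 0]],
    [[-30, -6, 0], [0, 0, 0]],
    [[-30, -6, 0], [0, 0, 0]],
    [[-30, -6, 0], [0, 0, 0]],
    [[-30, -6, 0], [0, 0, 0]],
    [[0, 0, 0], [0, 0, -0.12]],
    [[0, 0, 0], [0, 0, -0.12]],
    [[0, 0, 0], [0, 0, -0.12]]
  ],
  "gripper": -1,
  "newtons": 20
}}

```text
time_s: 1.77
tool_pos: [0.5947, -0.1509, 0.2313]
eef_rot: [-0.0, 0.567, 0.823, -0.0]
contact_force: [0.4, 0.8, 0.5]
width: 0.0
grasp_force: 0.0
```

```bash
cat > m.py <<'E'
from station import bot
import cv2, numpy as np
C=np.array([.546,.013])
def look(tag,cams=('scene','side','wrist'),labels=('rack','row_start','row_end','lid1_tab','lid2_tab','lid3_tab','lid4_tab')):
    o=bot.get_obs(); print(o['time_s'],np.round(o['tool_pos'],4),np.round(o['eef_rot'],4),np.round(o['contact_force'],1),round(o['width'],3))
    for n in cams:
        c=bot.capture(n)
        cv2.imwrite(f'pics/{n}{tag}.png',c['img'][:,:,::-1])
        for l in labels:
            for d in bot.place_of(l,c):
                if np.linalg.norm(d['centre'][:2]-C)<.125 and d['p']>.15: print(n,l,round(d['p'],2),np.round(d['centre'],4))
E
python3 -c "
import m; m.look('1')"
```

```text
1.7667 [ 0.5947 -0.1509  0.2313] [-0.      0.5673  0.8235 -0.    ] [0.4 0.8 0.5] 0.0
scene rack 0.74 [0.5451 0.012  0.0017]
scene row_end 0.91 [0.5019 0.0958 0.0748]
scene lid2_tab 0.52 [ 0.5535 -0.0155  0.1075]
scene lid3_tab 0.45 [0.5344 0.0234 0.1067]
scene lid4_tab 0.51 [0.5249 0.0582 0.1043]
scene lid4_tab 0.48 [ 0.5761 -0.0649  0.1081]
side rack 0.52 [ 0.5506 -0.0128  0.106 ]
side row_start 0.88 [ 0.5731 -0.0662  0.0757]
side row_end 0.83 [0.5044 0.0921 0.0747]
side row_end 0.7 [ 0.5444  0.0144 -0.0025]
side lid1_tab 0.59 [ 0.5753 -0.0649  0.1051]
side lid1_tab 0.46 [ 0.5743 -0.0663  0.0737]
side lid2_tab 0.66 [0.5374 0.0241 0.1102]
side lid2_tab 0.47 [ 0.5533 -0.0149  0.1057]
side lid3_tab 0.56 [ 0.5509 -0.0144  0.1056]
side lid4_tab 0.43 [0.5211 0.0565 0.1093]
wrist rack 0.58 [ 0.5454  0.0139 -0.0048]
wrist row_start 0.77 [ 0.5758 -0.0685  0.0753]
wrist lid1_tab 0.85 [ 0.5791 -0.0731  0.1097]
wrist lid2_tab 0.9 [ 0.5541 -0.0169  0.1043]
```

The detections agree with the given sizes: row_start to row_end measures 175 mm, the heights come out at 75 mm, and the row is turned 24°. Next I'll go down behind the first lid.

Call:
{"fn": "play_rows", "kwargs": {
  "moves": [
    [[0, 0, 0], [0, 0, -0.055]],
    [[15, 6, 0], [0, 0, 0]],
    [[15, 6, 0], [0, 0, 0]],
    [[15, 5, 0], [0, 0, 0]],
    [[0, 0, 36], [0, 0, 0]],
    [[0, 0, 36], [0, 0, 0]],
    [[0, 0, 36], [0, 0, 0]],
    [[0, 0, 36], [0, 0, 0]]
  ]
}}

```text
time_s: 3.63
tool_pos: [0.5924, -0.1018, 0.0862]
eef_rot: [0.0, 0.546, 0.838, 0.0]
contact_force: [0.8, -0.6, -0.2]
width: -0.003
grasp_force: 0.0
```

```bash
python3 -c "
import m; m.look('2',('side','scene'),('row_start','lid1_tab'))
import cv2
a=cv2.imread('pics/side2.png')[150:270,230:390];b=cv2.imread('pics/scene2.png')[150:270,230:390]
cv2.imwrite('pics/c2.png',cv2.resize(cv2.hconcat([a,b]),None,fx=2.5,fy=2.5,interpolation=cv2.INTER_CUBIC))"
```

```text
3.6333 [ 0.5924 -0.1018  0.0862] [5.000e-04 5.462e-01 8.377e-01 2.000e-04] [ 0.8 -0.6 -0.2] -0.003
side row_start 0.88 [ 0.5772 -0.0625  0.0774]
side lid1_tab 0.52 [ 0.5764 -0.068   0.1082]
scene row_start 0.94 [ 0.5746 -0.0669  0.0764]
scene row_start 0.66 [ 0.455  -0.0499  0.0021]
scene lid1_tab 0.39 [ 0.5787 -0.0663  0.1095]
scene lid1_tab 0.37 [0.5052 0.0932 0.0769]
```

View pics/c2.png

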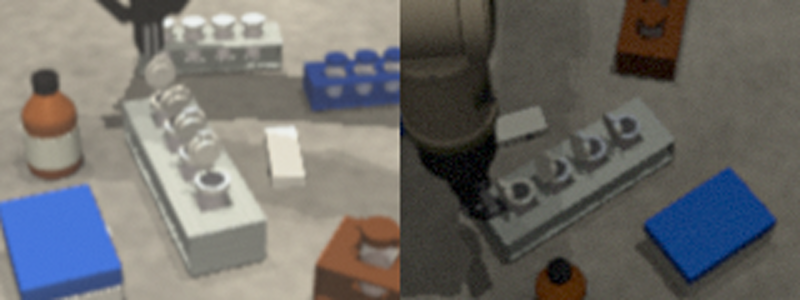

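The crops show the shut fingers behind the first lid in line with the row. All four lids are open, with lid 1 at about (160,70) in the side crop. I'll go down to 76 mm and start sweeping.

Call:
{"fn": "play_rows", "kwargs": {
  "moves": [
    [[0, 0, 5], [0, 0, 0]],
    [[0, 0, 5], [0, 0, 0]],
    [[5, 0, 0], [0, 0, 0]],
    [[5, 0, 0], [0, 0, 0]],
    [[5, 0, 0], [0, 0, 0]],
    [[5, 0, 0], [0, 0, 0]],
    [[5, 0, 0], [0, 0, 0]],
    [[5, 0, 0], [0, 0, 0]]
  ]
}}

```text
time_s: 4.6
tool_pos: [0.5802, -0.0739, 0.0776]
eef_rot: [0.0, 0.546, 0.838, 0.0]
contact_force: [-0.4, -0.9, 0.2]
width: -0.002
grasp_force: 0.2
```

Call:
{"fn": "play_rows", "kwargs": {
  "moves": [
    [[5, 0, 0.5], [0, 0, 0]],
    [[5, 0, 0.5], [0, 0, 0]],
    [[5, 0, 0], [0, 0, 0]],
    [[5, 0, 0], [0, 0, 0]],
    [[5, 0, 0], [0, 0, 0]],
    [[5, 0, 0], [0, 0, 0]],
    [[5, 0, 0], [0, 0, 0]],
    [[0, 0, 0], [0, 0, 0]]
  ]
}}

```text
time_s: 5.27
tool_pos: [0.5658, -0.041, 0.0763]
eef_rot: [-0.0, 0.546, 0.838, 0.0]
contact_force: [0.3, 0.9, -0.2]
width: -0.005
grasp_force: 0.0
```

```bash
python3 -c "
import m; m.look('3',('side',),('rack','row_start','lid1_tab'))
import cv2
a=cv2.imread('pics/side3.png')[150:270,230:390]
cv2.imwrite('pics/c3.png',cv2.resize(a,None,fx=3,fy=3,interpolation=cv2.INTER_CUBIC))"
```

```text
5.2667 [ 0.5658 -0.041   0.0763] [-3.000e-04  5.456e-01  8.380e-01  2.000e-04] [ 0.3  0.9 -0.2] -0.005
side rack 0.94 [0.545  0.0132 0.    ]
side row_start 0.76 [ 0.5758 -0.0657  0.0754]
```

View pics/c3.png

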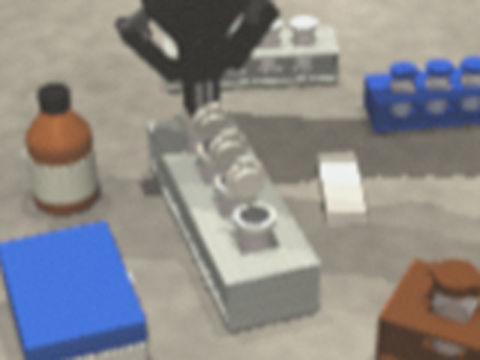

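Lid 1 has folded under the fingers at about (205,100), the rack hasn't moved, and the force stays below 1 N. I'll continue along the row.

Call:
{"fn": "play_rows", "kwargs": {
  "moves": [
    [[5, 0, 0.3], [0, 0, 0]],
    [[5, 0, 0], [0, 0, 0]],
    [[5, 0, 0], [0, 0, 0]],
    [[5, 0, 0], [0, 0, 0]],
    [[5, 0, 0], [0, 0, 0]],
    [[5, 0, 0], [0, 0, 0]],
    [[5, 0, 0], [0, 0, 0]],
    [[5, 0, 0], [0, 0, 0]]
  ]
}}

```text
time_s: 6.13
tool_pos: [0.5498, -0.0052, 0.076]
eef_rot: [-0.0, 0.546, 0.838, 0.0]
contact_force: [0.9, 0.1, -0.3]
width: 0.002
grasp_force: 0.0
```

Call:
{"fn": "play_rows", "kwargs": {
  "moves": [
    [[5, 0, 0], [0, 0, 0]],
    [[5, 0, 0], [0, 0, 0]],
    [[5, 0, 0], [0, 0, 0]],
    [[5, 0, 0], [0, 0, 0]],
    [[5, 0, 0], [0, 0, 0]],
    [[5, 0, 0], [0, 0, 0]],
    [[5, 0, 0], [0, 0, 0]],
    [[5, 0, 0], [0, 0, 0]]
  ]
}}

```text
time_s: 6.8
tool_pos: [0.5337, 0.0313, 0.076]
eef_rot: [-0.0, 0.546, 0.838, 0.0]
contact_force: [-0.0, 0.3, -0.5]
width: 0.001
grasp_force: 0.0
```

```bash
python3 -c "
import m; m.look('4',('side',),('rack','row_start','row_end','lid4_tab'))"
```

```text
6.8 [0.5337 0.0313 0.076 ] [-1.000e-04  5.462e-01  8.377e-01  0.000e+00] [-0.   0.3 -0.5] 0.001
side rack 0.77 [ 0.5435  0.0126 -0.003 ]
side row_start 0.62 [ 0.5743 -0.0665  0.076 ]
side row_end 0.74 [0.5072 0.0942 0.073 ]
side lid4_tab 0.46 [0.5178 0.0559 0.104 ]
```

Call:
{"fn": "play_rows", "kwargs": {
  "moves": [
    [[5, 0, 0], [0, 0, 0]],
    [[5, 0, 0], [0, 0, 0]],
    [[5, 0, 0], [0, 0, 0]],
    [[5, 0, 0], [0, 0, 0]],
    [[5, 0, 0], [0, 0, 0]],
    [[5, 0, 0], [0, 0, 0]],
    [[5, 0, 0], [0, 0, 0]],
    [[5, 0, 0], [0, 0, 0]]
  ]
}}

```text
time_s: 7.72
tool_pos: [0.5175, 0.068, 0.076]
eef_rot: [-0.0, 0.546, 0.838, 0.0]
contact_force: [-0.5, -0.7, 0.5]
width: 0.003
grasp_force: 0.1
```

Call:
{"fn": "play_rows", "kwargs": {
  "moves": [
    [[5, 0, 0], [0, 0, 0]],
    [[5, 0, 0], [0, 0, 0]],
    [[5, 0, 0], [0, 0, 0]],
    [[5, 0, 0], [0, 0, 0]],
    [[5, 0, 0], [0, 0, 0]],
    [[5, 0, 0], [0, 0, 0]],
    [[5, 0, 0], [0, 0, 0]],
    [[5, 0, 0], [0, 0, 0]]
  ]
}}

```text
time_s: 8.38
tool_pos: [0.5015, 0.1044, 0.076]
eef_rot: [-0.0, 0.546, 0.838, 0.0]
contact_force: [-0.3, 0.5, -0.2]
width: 0.003
grasp_force: 0.0
```

Call:
{"fn": "play_rows", "kwargs": {
  "moves": [
    [[5, 0, 0], [0, 0, 0]],
    [[5, 0, 0], [0, 0, 0]],
    [[0, 0, -20], [0, 0, 0]],
    [[0, 0, -30], [0, 0, 0]],
    [[0, 0, -30], [0, 0, 0]],
    [[20, 0, -30], [0, 0, 0]],
    [[30, 0, -20], [0, 0, 0]],
    [[30, 0, 0], [0, 0, 0]]
  ]
}}

```text
time_s: 9.05
tool_pos: [0.4674, 0.1876, 0.2112]
eef_rot: [0.002, 0.547, 0.837, 0.003]
contact_force: [0.8, 0.9, -0.3]
width: 0.003
grasp_force: 0.0
```

```bash
python3 -c "
import m; m.look('5',('side','scene'),('rack','row_start','row_end','lid1_tab','lid2_tab','lid3_tab','lid4_tab','bottle','tipbox','mailer'))
import cv2
a=cv2.imread('pics/side5.png')[160:270,230:390];b=cv2.imread('pics/scene5.png')[160:270,230:390]
cv2.imwrite('pics/c5.png',cv2.resize(cv2.hconcat([a,b]),None,fx=2.5,fy=2.5,interpolation=cv2.INTER_CUBIC))"
```

```text
9.05 [0.4674 0.1876 0.2112] [0.0024 0.5474 0.8369 0.0033] [ 0.8  0.9 -0.3] 0.003
side rack 0.96 [ 0.5436  0.0148 -0.003 ]
side row_start 0.85 [ 0.5738 -0.0673  0.0764]
side row_end 0.93 [0.5068 0.0919 0.0731]
side lid1_tab 0.57 [ 0.5611 -0.0303  0.078 ]
side lid2_tab 0.64 [ 0.4534 -0.0461 -0.0006]
side lid2_tab 0.54 [0.542  0.0105 0.0762]
side lid3_tab 0.54 [0.5234 0.0548 0.0769]
side lid4_tab 0.67 [0.5023 0.0944 0.0769]
side mailer 0.8 [ 0.4544 -0.0473 -0.0026]
scene rack 0.87 [0.5456 0.011  0.0034]
scene row_start 0.66 [ 0.5735 -0.0627  0.0763]
scene row_end 0.95 [0.5052 0.0938 0.0757]
scene lid1_tab 0.5 [ 0.5627 -0.031   0.082 ]
scene lid2_tab 0.4 [0.5438 0.0068 0.0752]
scene lid3_tab 0.68 [0.5246 0.0545 0.0784]
scene lid4_tab 0.5 [0.5092 0.0905 0.0764]
scene mailer 0.8 [ 0.4545 -0.0477 -0.0041]
```

View pics/c5.png

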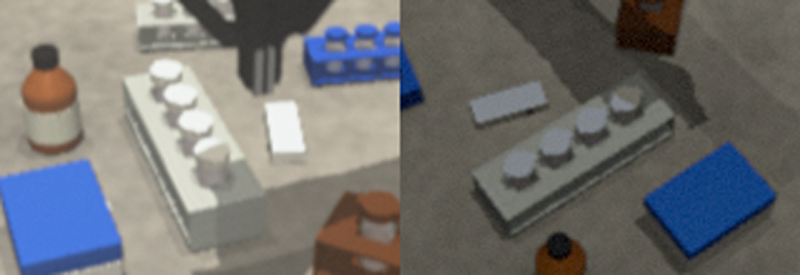

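The picture shows all four lids lying flat: side crop (165,70), (180,97), (195,125) and (212,155). The rack, bottle, tip box and mailer are where they started. The fingertips passed at a measured 76.0–76.3 mm, at most 1.8 mm above flat (0.05 rad), with forces below about 1 N. The hand is clear at 0.21 m, so I'm handing in.

```bash
python3 -c "
from station import bot
print(bot.job_done())"
```

```text
the job is handed in; nothing more can be done
None
```

I swept all four lids shut in order from right to left; in the last pictures they lie flat with the rack and bystanders in place and the hand clear, and I've handed the job in (no verdict was returned).

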